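Pack a finished board and close its case

TASK

Pack the loose green board with the black connector block (not the one with the tall metal heat sink) into the empty bay of the grey case: lay it flat on the bay floor, connector up, set down rather than dropped, so that nothing stands above the rim. Then, with the board let go, swing the lid down until it is fully closed. Leave the other things on the bench where they are.

Things in the scene. Friction and masses are not known exactly. Their poses are not given: they have to be found in the camera images.
- board_mid (a point): The loose green board to pack: 110 (x) x 70 (y) x 4 mm, 0.12 kg, with a solid black connector block mid-top, 60 (x) x 18 (y) x 24 mm high; 28 mm high in all. Starts flat on the bench (z = 0), block up. Point: its centre, 14 mm above its underside; z up. Grasp the block across its 18 mm; a half turn in the bay is fine. A like board is already fixed in the case's other bay.
- bay (a point): Floor centre of the empty bay, 6 mm above the bench; rim 42 mm above it. Axes: x level to the hinge, y along the hinge to the filled bay, z up. Bay 160 (x) x 114 (y) mm: the board's 110 mm side goes along x. Grey case fixed to the bench, 172 (x) x 246 (y) x 48 mm outside, its centre at y = +60 mm; the divider there is 6 mm thick, its top 8 mm below the rim.
- lid (a joint): Lid angle, rad: 0 closed, 1.57 upright, stop 1.95; starts open at 1.6 to 1.9, leaning away from the case. Flat grey plate 172 x 246 x 8 mm. Hinge axis along the bay's y, at x = +86, z = +42.5 mm from bay. A stiff hinge, no latch: the lid stays where it is left, and up to 3 N at its free edge moves it, right down to 0.
- lid_edge (a point): Middle of the lid's free edge on its outer face (top when closed), 172 mm from the hinge. At lid angle a it is at x = 86 - 172 cos a + 8 sin a, y = 60, z = 42.5 + 172 sin a + 8 cos a mm from bay in the bay's axes. Own axes turn with the lid: x from free edge to hinge, y along the edge, z out of the outer face.
Not all that is in view belongs to the job. Leave any red look-alike of the part that bears board_mid alone.

How it is judged (in metres and radians):
On the way, in this order (a step that is already met when the one before it is completed fails the run):
1. the board lies flat in the empty bay, below the rim, released, with the lid still open (x of board_mid in the frame of bay between -0.03 and 0.03 m and y of board_mid in the frame of bay between -0.025 and 0.025 m and z of board_mid in the frame of bay between 0.008 and 0.02 m and angle between board_mid's own z axis and vertical below 0.17 rad and value of joint lid above 1.2 rad and contact force between the fingers and board below 0.1 N), for 0.2 s.
2. the lid is closed (value of joint lid below 0.06 rad), for 0.2 s.
At the end, for the whole second after the job is handed in: The board lies at rest flat (within 10 degrees), connector up, on the floor of the bay that was empty (its centre within 30 mm along and 25 mm across of the bay's centre), below the rim, and the lid is closed to within 0.06 rad (10 mm at its free edge) (x of board_mid in the frame of bay between -0.03 and 0.03 m and y of board_mid in the frame of bay between -0.025 and 0.025 m and z of board_mid in the frame of bay between 0.008 and 0.02 m and angle between board_mid's own z axis and vertical below 0.17 rad and value of joint lid below 0.06 rad and linear speed of board below 0.02 m/s); the robot touches nothing.
It fails at once if the board is dropped (moves faster than 1 m/s, untouched by the fingers) (linear speed of board above 1 m/s and contact force between the fingers and board below 0.1 N).
It fails at once if board with the heat sink shifted by more than 25 mm (distance of tall_board from where it was at the start of the episode above 0.025 m).
It fails at once if parts bin shifted by more than 25 mm (distance of parts_bin from where it was at the start of the episode above 0.025 m).
It fails at once if spool shifted by more than 25 mm (distance of spool from where it was at the start of the episode above 0.025 m).
It fails at once if cutters shifted by more than 25 mm (distance of cutters from where it was at the start of the episode above 0.025 m).
It also fails if it takes over 58 s, if anything falls off the work surface, if the arm or the gripper's body presses on something with over 40 N, if the wrist force passes 120 N, or if a joint passes its speed limit or range.

ROBOT

A 6-joint arm with a two-finger parallel gripper is mounted at the origin on the work surface. World frame = base frame: x ahead of the robot, y to its left, z up, the work surface at z = 0. Lengths are in mm, angles in rad, forces in N, time in s.
With the tool pointing down it reaches from about 300 to 775 mm from the base axis. Payload 14.6 kg.
Tool frame: the origin (TCP) lies at the very end of the fingers, on their centre line; the grasp point (between the pads) lies 19 mm behind it; z points along the fingers, y is the line along which they close (so a half turn about z gives the same grasp; the last joint's range is limited). The gripper opens to 94 mm and grips with 3 to 60 N. Pads are 16 mm wide; open, the fingers measure 119 mm over their backs; the gripper's body (75 mm by 177 mm) begins 78 mm behind the grasp point.
Start: joints at [-1.228, 0.3, 1.521, -0, 1.321, -0.067], TCP at [219.126, -504.453, 179.346] pointing down, gripper open.
Joint ranges: [-3.03, 3.03], [-0.79, 2.21], [0.23, 2.52], [-1.04, 4.18], [0, 3.07], [-2.55, 2.55]. Speed limits (rad/s): [2.22, 2.22, 2.57, 3.14, 3.14, 3.14].

INTERFACE

Orientations are given as a unit quaternion [x, y, z, w].
In Python, from workcell import status, imaging, order gives the robot as it stands.
- The arm moves only by the tool move_arm, never from a script. Its argument "motion" is a list of rows, each a list of 3 entries, a list of its own where there are three numbers: the shift along the world's x, y, z in m, then the turn, a rotation vector about the world's x, y, z in rad, then the finger opening in m, from 0 to 0.094. A call has 1 to 10 rows; each row is the pose to reach, as a shift and turn from the pose commanded when the call began; what a row does not reach only later rows make up. A row lasts 1/8 s, in which the tool goes at most 62.5 mm and 10.7 degrees, less where a joint would pass 70% of its speed; a pose out of reach is approached as far as the arm can. A call with a gripper value outside its range is refused whole. The fingers move at their own pace and stop on an object; "force" is the grip in N (left out, the last holds). Time passes only in rows, so rows that repeat a pose let the fingers close. It gives the time, the measured TCP pose, the force, the opening and the grip force at its end, in the units of the state.
- status.get_obs(): the state, without advancing time (a new reading comes with each control period).
- imaging.get_image(name): name is "scene" or "top" or "wrist"; returns a dict with "image" (384x512x3 uint8, red, green, blue), "K" (3x3 intrinsics, pixels), "pose" (4x4, takes a point from camera to world coordinates); the wrist camera has in their place "T_tool_cam" (4x4, takes a point from camera to tool coordinates, whose origin is the TCP and whose axes are the flange's). Camera axes: x right, y down, z forward; pixel columns grow to the right and rows downward; lengths in mm; the calibration is good to about 2 mm. A picture is of the moment at which its call begins: read the wrist's pose just before it. There is no depth.
- order.job_done(): hands the job in; it is judged then, once.
Trained networks look in a picture, given as the dict that the camera call returned (one of the last four; its "shot" number tells which), for a name from the list of things; names that differ only in an ending like _2 or _b are one class to them, and where a whole thing is asked for, a point or a joint stands for the part that bears it (a point fixed in the world has none). Each returns a list of dicts, best first, with "score" (0 to 1); they miss things now and then, are a little off and sometimes report something else, mostly with a low value. They report only what shows in the picture. A call takes as long as a camera call. They do not tell look-alikes from the thing itself.
- imaging.find_in(query, picture): "box" ([left, top, width, height] in pixels, round what is visible of it).
- imaging.spot_point(query, picture): "location" ([column, row] in pixels: a listed point, or the origin of a listed thing).
The state is a dict: "time_s": time; "q": joint angles; "qvel": joint speeds; "tau": joint torques, N m; "tcp_pos": TCP position; "orientation": TCP orientation; "contact_force": force on the tool from outside, world axes, zero at the start; "torque": the same for the moment, N m; "opening": finger opening in mm; "grasp_force": force on a finger pad.
Only numpy, scipy, OpenCV 4.12 (cv2) and the standard library are available. Lean on these libraries where they do the work, as an engineer would, in place of code of your own. Each camera call takes 0.05 s, during which the arm holds its last target. There are 200 camera calls.

## Working session

There is one attempt and no reset: what is moved stays moved. The work goes in short steps, Python scripts to look and compute and a tool call to move; the robot and the scene stay as the last step left them, time stands still between calls to the robot, and variables do not carry over. Pictures are saved under pics/ and viewed, at most 14 in all, crops included, and the job is handed in when it is done.

Besides the shell and the picture viewer there is one more tool, called by a JSON object that holds its "op" and its "data", one argument or row to a line. move_arm: Moves the arm, as the interface text tells. Its arguments: {"type":"object","properties":{"motion":{"type":"array","items":{"type":"array"}},"force":{"type":"number"}},"required":["motion"]}

```bash
mkdir -p pics
cat > h.py <<'E'
from workcell import status, imaging, order
import numpy as np, cv2
def ray(p,uv):
    d=np.linalg.inv(p["K"])@[uv[0],uv[1],1]; T=np.array(p["pose"]); return T[:3,3],T[:3,:3]@d
def atz(p,uv,z):
    o,d=ray(p,uv); return (o+d*(z-o[2])/d[2])
def proj(p,X):
    T=np.linalg.inv(np.array(p["pose"])); c=T[:3,:3]@X+T[:3,3]; u=p["K"]@c; return u[:2]/u[2]
E
python3 - <<'E'
from h import *
ims=[]
for n in("top","scene"):
    p=imaging.get_image(n); ims.append(p["image"])
    print(n,np.round(p["pose"],2).tolist(),np.round(p["K"],1).tolist())
    for q in("board_mid","bay","lid","lid_edge"):
        for f in (imaging.spot_point,imaging.find_in):
            try:
                for r in f(q,p)[:3]:
                    k=r.get("location",r.get("box")); print(q,np.round(k,1),round(r["score"],2), np.round(atz(p,k,{"board_mid":14,"bay":6}.get(q,48)),0) if "location" in r else "")
            except Exception as e: print(q,f.__name__,e)
    cv2.imwrite(f"pics/{n}.png",cv2.cvtColor(p["image"],cv2.COLOR_RGB2BGR))
print(status.get_obs())
E
```

```text
top [[0.03, -1.0, 0.07, 394.79], [-1.0, -0.03, -0.01, -78.16], [0.01, -0.07, -1.0, 957.99], [0.0, 0.0, 0.0, 1.0]] [[360.5, 0.0, 255.6], [0.0, 360.5, 196.1], [0.0, 0.0, 1.0]]
board_mid [394.1 254.8] 0.87 [ 322. -450.   14.]
board_mid [387.5 156.2] 0.76 [ 581. -432.   14.]
board_mid [275.6 196.8] 0.71 [ 464. -137.   14.]
board_mid [380.2 234.2  23.3  42.4] 0.98 
board_mid [284.9 242.7  45.7  36.8] 0.94 
board_mid [369.1 142.   44.9  28.8] 0.94 
bay [164.1 154.5] 0.74 [569. 162.   6.]
bay [ 78.8 115.4 131.8 114.5] 0.74 
lid call it knows: bay, board_mid, lid_edge
lid_edge [ 85.6 168.5] 0.84 [520. 348.  48.]
lid_edge [ 82.  112.6  59.  116.9] 0.79 
scene [[-0.37, 0.66, -0.66, 1194.17], [0.93, 0.27, -0.25, 197.32], [0.01, -0.7, -0.71, 874.48], [0.0, 0.0, 0.0, 1.0]] [[442.2, 0.0, 252.2], [0.0, 442.2, 191.2], [0.0, 0.0, 1.0]]
board_mid [156.  144.6] 0.94 [ 326. -450.   14.]
board_mid [109.  203.9] 0.75 [ 588. -439.   14.]
board_mid [224.6 157.1] 0.74 [ 299. -234.   14.]
board_mid [205.9 147.8  43.7  25.9] 0.98 
board_mid [139.  136.3  37.3  26.4] 0.83 
board_mid [209.9 191.1  42.7  32.3] 0.
[... 240 characters left out ...]
.94 
{'time_s': 0.8, 'q': array([-1.22760299e+00,  2.99865903e-01,  1.52100226e+00,  2.61580694e-05,
        1.32072866e+00, -6.66032827e-02]), 'qvel': array([-0.00026111, -0.00087951,  0.00109272, -0.00062496,  0.00058582,
       -0.00073533]), 'tau': array([-1.05777031e-03, -5.31636643e+01, -3.52906537e+01,  7.07186130e-02,
        2.12832238e-02, -1.56110048e-05]), 'tcp_pos': array([ 219.12918641, -504.44334765,  179.36333383]), 'orientation': array([ 9.79082338e-01,  2.03464431e-01,  1.22632773e-05, -3.81575986e-06]), 'contact_force': array([-0.30642446, -0.49376782,  0.32396505]), 'torque': array([-0.02800768,  0.04863944,  0.00631565]), 'grasp_force': 0.0, 'opening': 94.10321498210362}
```

View pics/top.png

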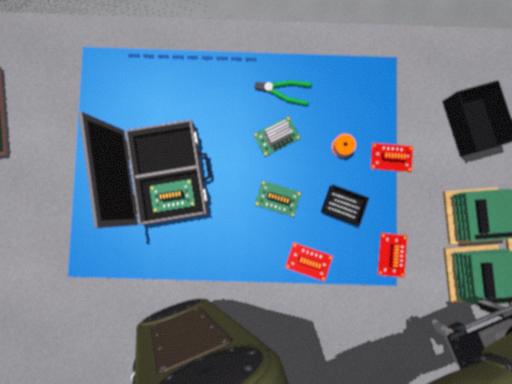

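View pics/scene.png

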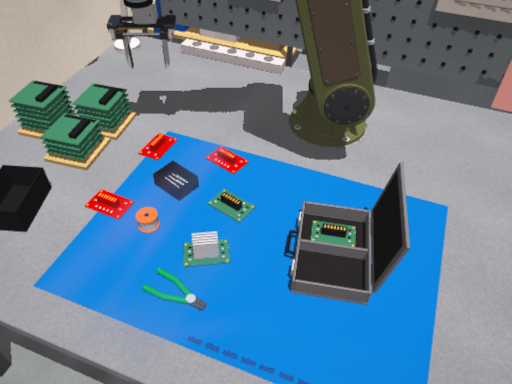

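The top view shows the target board at about (278,198) and the heat-sink board at (277,135). The empty bay is at about (165,150), the filled bay at (171,196), and the lid leans away to the left. Next I'll measure orientations from colour and edges.

Run:
```python
from h import *
p=imaging.get_image("top"); im=p["image"]
hsv=cv2.cvtColor(im,cv2.COLOR_RGB2HSV)
m=cv2.inRange(hsv,(45,40,30),(92,255,255))
for (x0,y0,x1,y1) in ((250,172,308,222),(145,178,200,215)):
    c=np.zeros_like(m); c[y0:y1,x0:x1]=m[y0:y1,x0:x1]
    pts=cv2.findNonZero(c).reshape(-1,2)
    W=np.array([atz(p,u,4 if x0>200 else 10)[:2] for u in pts],np.float32)
    r=cv2.minAreaRect(W); print(r, cv2.boxPoints(r).round(0).tolist())
crop=im[95:240,70:230]; cv2.imwrite("pics/crop.png",cv2.cvtColor(cv2.resize(crop,None,fx=4,fy=4,interpolation=cv2.INTER_CUBIC),cv2.COLOR_RGB2BGR))
```

```text
((461.5866394042969, -143.2467041015625), (108.0541763305664, 67.26277923583984), 75.15251922607422) [[415.0, -187.0], [480.0, -204.0], [508.0, -100.0], [443.0, -82.0]]
((463.1725769042969, 136.11599731445312), (86.41567993164062, 118.52354431152344), 9.95439624786377) [[410.0, 187.0], [431.0, 70.0], [516.0, 85.0], [495.0, 202.0]]
```

View pics/crop.png

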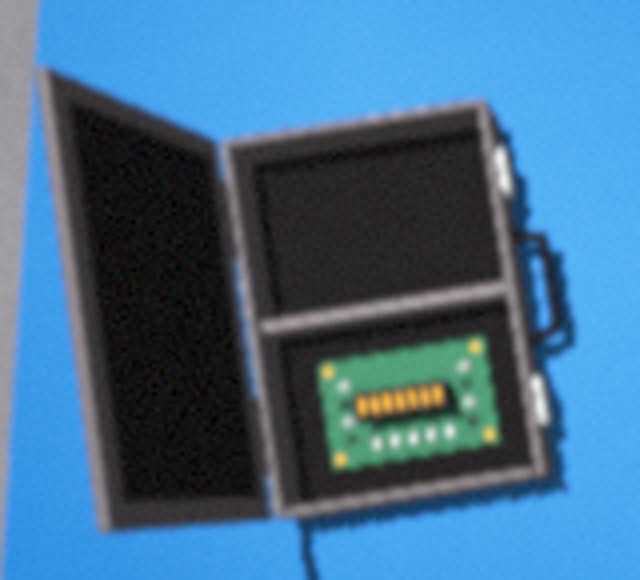

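The crop shows the outer rim corners at (226,142), (490,103), (546,475) and (282,518). The empty bay is the upper compartment, and the lid is beyond the left, hinge side.

Run:
```python
from h import *
p=imaging.get_image("top")
C=np.array([(226,142),(490,103),(546,475),(282,518)])/4+[70,95]-.4
W=np.array([atz(p,c,48)[:2] for c in C]); print(W.round(0).tolist())
M=np.array([(86,-63),(-86,-63),(-86,183),(86,183)],float)
mc=M.mean(0);wc=W.mean(0)
U,S,V=np.linalg.svd((M-mc).T@(W-wc)); R=(U@V).T
b=wc-R@mc; print("bay",b,"yaw deg",np.degrees(np.arctan2(R[1,0],R[0,0])),"det",np.linalg.det(R),"scale",S.sum()/((M-mc)**2).sum())
print("res",(M@R.T+b-W).round(1).tolist())
B=lambda X:np.r_[b+R@np.array(X[:2]),6+X[2]]
from scipy.optimize import minimize_scalar
# lid angle: free edge corners, top px
for px,y in(((40,68),-63),((104,530),183)):
    u=np.array(px)/4+[70,95]-.4
    for nm,off in(("out",8),("in",0)):
        f=lambda a:np.linalg.norm(proj(p,B((86-172*np.cos(a)+off*np.sin(a),y,42.5+172*np.sin(a)+off*np.cos(a))))-u)
        r=minimize_scalar(f,bounds=(1.3,2),method="bounded"); print(nm,r.x,r.fun)
T=status.get_obs()
print(imaging.get_image("wrist")["T_tool_cam"].round(3).tolist())
```

```text
[[622.0, 251.0], [652.0, 84.0], [415.0, 39.0], [383.0, 203.0]]
bay [576.92309467 155.83987873] yaw deg 100.95453525265012 det 1.0000000000000007 scale 0.9839873496201758
res [[0.8, 0.8], [2.8, -0.7], [-1.4, -2.3], [-2.3, 2.2]]
out 1.7447696403690933 0.27712497658606233
in 1.7919695911697502 0.3148966514066426
out 1.7334091139075551 1.2813702081651206
in 1.7806453855985078 1.2869310505931701
[[0.0, -0.971, -0.24, 69.934], [1.0, 0.0, -0.0, 0.812], [0.0, -0.24, 0.971, -205.875], [0.0, 0.0, 0.0, 1.0]]
```

{"op": "move_arm", "data": {
  "motion": [
    [[0.03,0.045,-0.003],[0,0,0.11],0.06],
    [[0.06,0.09,-0.006],[0,0,0.22],0.06],
    [[0.09,0.135,-0.01],[0,0,0.33],0.06],
    [[0.12,0.18,-0.015],[0,0,0.45],0.06],
    [[0.15,0.225,-0.02],[0,0,0.56],0.06],
    [[0.18,0.27,-0.025],[0,0,0.67],0.06],
    [[0.21,0.315,-0.03],[0,0,0.79],0.06],
    [[0.243,0.361,-0.03],[0,0,0.902],0.06],
    [[0.243,0.361,-0.03],[0,0,0.902],0.06],
    [[0.243,0.361,-0.03],[0,0,0.902],0.06]
  ]
}}

```text
time_s: 2.2
tcp_pos: [461.9, -143.7, 149.3]
orientation: [0.793, 0.61, -0.0, -0.0]
contact_force: [-0.2, -0.3, 0.5]
opening: 60.0
grasp_force: 0.0
```

```bash
cat >> h.py <<'E'
from scipy.spatial.transform import Rotation as Rn
def wrist():
    o=status.get_obs(); p=imaging.get_image("wrist")
    T=np.eye(4); T[:3,:3]=Rn.from_quat(o["orientation"]).as_matrix(); T[:3,3]=o["tcp_pos"]
    p["pose"]=T@np.array(p["T_tool_cam"]); return o,p
E
python3 - <<'E'
from h import *
o,p=wrist(); im=p["image"]; print(o["tcp_pos"],o["orientation"],o["opening"],o["time_s"])
hsv=cv2.cvtColor(im,cv2.COLOR_RGB2HSV); m=cv2.inRange(hsv,(45,60,40),(90,255,255))
n,l,s,c=cv2.connectedComponentsWithStats(cv2.morphologyEx(m,cv2.MORPH_CLOSE,np.ones((9,9))))
for i in range(1,n):
    if s[i,4]<1500: continue
    pts=np.argwhere(l==i)[:,::-1]; h=cv2.convexHull(pts.astype(np.int32)).reshape(-1,2)
    W=np.array([atz(p,u,4)[:2] for u in h],np.float32); print(s[i],cv2.minAreaRect(W))
for r in imaging.spot_point("board_mid",{k:v for k,v in p.items() if k!="pose"})[:2]: print(r, atz(p,r["location"],14))
cv2.imwrite("pics/w1.png",cv2.cvtColor(im,cv2.COLOR_RGB2BGR))
E
```

```text
[ 461.93319721 -143.67541489  149.30662396] [ 7.92607455e-01  6.09732243e-01 -1.18184874e-04 -1.67450599e-05] 60.029793483601836 2.2
[ 339   82   77  109 2663] ((628.89990234375, -136.30210876464844), (70.14519500732422, 109.55912017822266), 28.704673767089844)
[ 470   88   42   99 1619] ((741.0022583007812, -167.875732421875), (112.60152435302734, 36.27081298828125), 63.175899505615234)
[ 227  134   58   88 4187] ((461.2191162109375, -142.94775390625), (108.49678039550781, 69.44807434082031), 74.54473876953125)
{'location': [148.1, 272.5], 'score': 0.89} [ 296.71879585 -224.0123626    14.        ]
{'location': [257.0, 182.1], 'score': 0.61} [ 463.10289916 -144.95304775   14.        ]
```

View pics/w1.png

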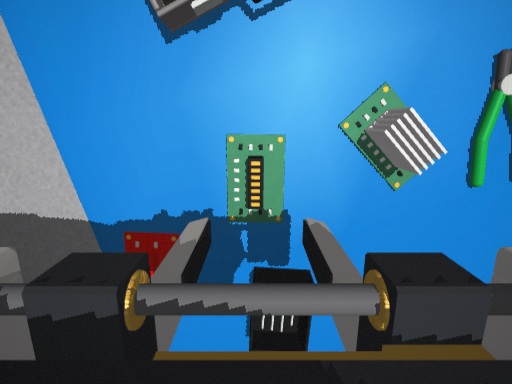

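The wrist view shows the board centred at (256,178), between the fingers and aligned with them.

{"op": "move_arm", "data": {
  "motion": [
    [[0,0,-0.04],[0,0,-0.01],0.06],
    [[0,0,-0.08],[0,0,-0.01],0.05],
    [[0,0,-0.115],[0,0,-0.01],0.05],
    [[0,0,-0.13],[0,0,-0.01],0.05],
    [[0,0,-0.141],[0,0,-0.01],0.05],
    [[0,0,-0.141],[0,0,-0.01],0.05],
    [[0,0,-0.141],[0,0,-0.01],0.01],
    [[0,0,-0.141],[0,0,-0.01],0.01],
    [[0,0,-0.141],[0,0,-0.01],0.01],
    [[0,0,-0.141],[0,0,-0.01],0.01]
  ],
  "force": 25
}}

```text
time_s: 3.55
tcp_pos: [462.2, -143.5, 8.5]
orientation: [0.796, 0.606, 0.0, 0.0]
contact_force: [0.1, 0.7, 0.3]
opening: 13.4
grasp_force: 0.0
```

Run:
```python
from h import *
o,p=wrist(); print(o["opening"],o["grasp_force"],o["tcp_pos"])
q=imaging.get_image("scene")["image"][150:250,170:300]
a=np.vstack([p["image"],cv2.resize(q,(512,394))[:216]])
cv2.imwrite("pics/w2.png",cv2.cvtColor(a,cv2.COLOR_RGB2BGR))
```

```text
13.422493068443902 0.0 [ 462.2229423  -143.45923685    8.51999543]
```

View pics/w2.png

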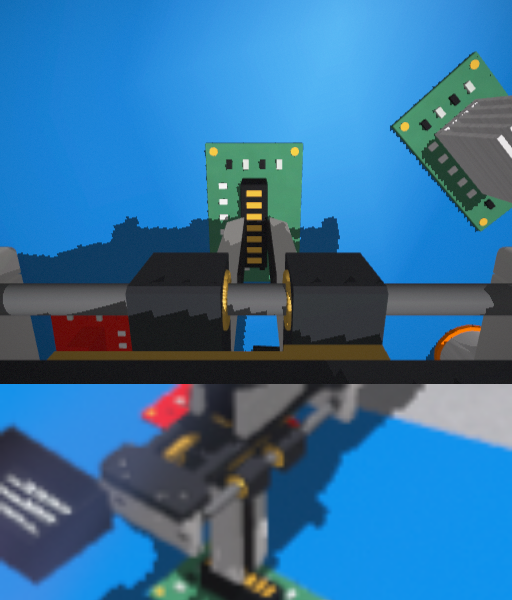

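{"op": "move_arm", "data": {
  "motion": [
    [[0,0,0],[0,0,0],0.0],
    [[0,0,0],[0,0,0],0.0],
    [[0,0,0],[0,0,0],0.0]
  ],
  "force": 25
}}

```text
time_s: 4.03
tcp_pos: [462.1, -143.4, 8.3]
orientation: [0.796, 0.606, -0.0, -0.0]
contact_force: [-0.0, -0.3, 0.5]
opening: 0.3
grasp_force: 0.0
```

Run:
```python
from h import *
o,p=wrist(); print(o["opening"],o["grasp_force"],o["tcp_pos"])
print(proj(p,o["tcp_pos"]), [proj(p,np.array([461.2,-143,z])).round(0) for z in(4,28)])
R=p["pose"];
for n in("scene","top"):
    s=imaging.get_image(n); print(n,proj(s,o["tcp_pos"]))
    if n=="scene": q=s["image"][130:240,160:310]
a=np.vstack([cv2.resize(p["image"][130:280,160:360],(600,300)),cv2.resize(q,(600,300),interpolation=cv2.INTER_CUBIC)])
cv2.imwrite("pics/w3.png",cv2.cvtColor(a,cv2.COLOR_RGB2BGR))
```

```text
0.3380826637890378 0.0 [ 462.10854324 -143.44828736    8.33242547]
[255.38699227 217.63410332] [array([254., 216.]), array([254., 227.])]
scene [230.56668387 204.32204305]
top [277.77893869 197.88524218]
```

View pics/w3.png

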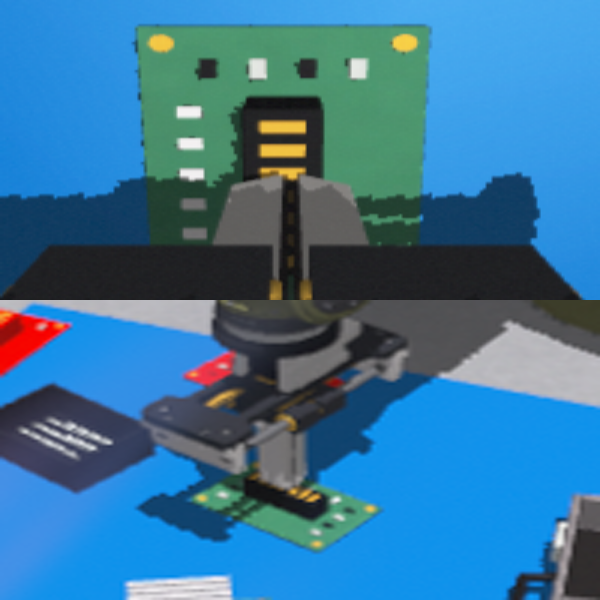

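Run:
```python
from h import *
o,p=wrist(); im=p["image"]; print(p["K"][0],o["q"].round(4))
# corners from crop pics: far left/right board corners (col,row) = 160+x/3, 130+y/2
L=(160+137/3,130+27/2); R_=(160+428/3,130+27/2)
bl=(160+243/3,130+98/2); br=(160+322/3,130+98/2)
for dz in(-10,0,10,20,30):
    p2=dict(p); T=p["pose"].copy(); T[2,3]+=dz; p2["pose"]=T
    print(dz,"board w",np.linalg.norm(atz(p2,L,4)-atz(p2,R_,4)).round(1),"block w",np.linalg.norm(atz(p2,bl,28)-atz(p2,br,28)).round(1),"far edge mid",atz(p2,((L[0]+R_[0])/2,L[1]),4).round(1))
print("expected far mid",np.array([461.2,-143])+55*np.array([np.cos(np.radians(74.5)),np.sin(np.radians(74.5))]))
```

```text
[291.71596363   0.         256.4211707 ] [-0.3767  0.3798  1.8614  0.      0.9004 -0.1077]
-10 board w 65.8 block w 16.2 far edge mid [475.9 -90.4   4. ]
0 board w 69.1 block w 17.1 far edge mid [475.7 -91.1   4. ]
10 board w 72.3 block w 18.0 far edge mid [475.4 -91.8   4. ]
20 board w 75.6 block w 18.9 far edge mid [475.1 -92.5   4. ]
30 board w 78.9 block w 19.9 far edge mid [474.9 -93.1   4. ]
expected far mid [475.89811068 -90.00032507]
```

The fingers closed just above the block. In both camera views the fingertips end about 20 mm higher than the reported TCP. I'll open and go down in small steps, watching the force.

{"op": "move_arm", "data": {
  "motion": [
    [[0,0,0],[0,0,0],0.045],
    [[0,0,0],[0,0,0],0.045],
    [[0,0,0],[0,0,0],0.045],
    [[0,0,0],[0,0,0],0.045],
    [[0,0,-0.003],[0,0,0],0.045],
    [[0,0,-0.006],[0,0,0],0.045],
    [[0,0,-0.006],[0,0,0],0.045]
  ]
}}

```text
time_s: 5.1
tcp_pos: [461.9, -143.4, 2.0]
orientation: [0.796, 0.606, -0.0, -0.0]
contact_force: [0.0, 0.2, 0.4]
opening: 45.0
grasp_force: 0.0
```

Run:
```python
from h import *
o,p=wrist(); print(o["opening"],o["contact_force"],o["tcp_pos"])
s=imaging.get_image("scene"); q=s["image"][150:230,180:280]
for dz in(0,10,20,30): print(dz,proj(s,o["tcp_pos"]+[0,0,dz]).round(1),proj(p,o["tcp_pos"]+[0,0,dz]).round(1))
a=np.vstack([cv2.resize(p["image"][130:280,160:360],(600,300)),cv2.resize(q,(600,300),interpolation=cv2.INTER_CUBIC)])
cv2.imwrite("pics/w4.png",cv2.cvtColor(a,cv2.COLOR_RGB2BGR))
```

```text
45.028904415945554 [0.02472773 0.16316992 0.42396177] [ 461.93975911 -143.38799675    2.01379816]
0 [230.7 205.9] [255.4 217.6]
10 [230.6 203.3] [255.3 222.1]
20 [230.5 200.8] [255.3 227.1]
30 [230.4 198.2] [255.2 232.6]
```

View pics/w4.png

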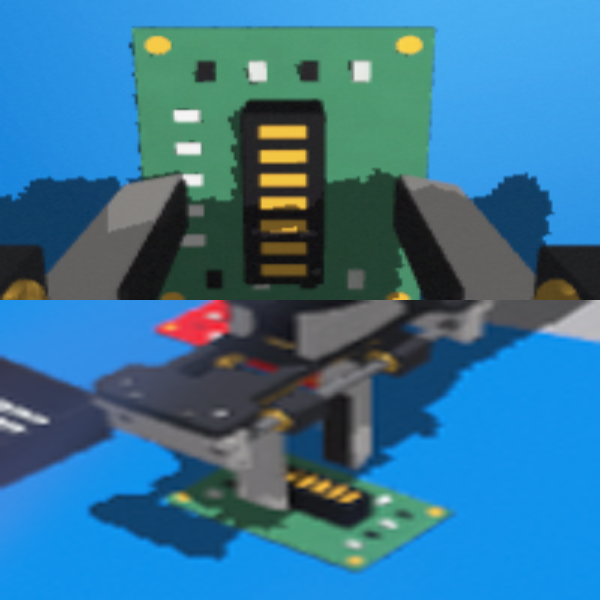

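{"op": "move_arm", "data": {
  "motion": [
    [[0,0,-0.005],[0,0,0],0.045],
    [[0,0,-0.01],[0,0,0],0.045],
    [[0,0,-0.014],[0,0,0],0.045],
    [[0,0,-0.018],[0,0,0],0.045],
    [[0,0,-0.018],[0,0,0],0.045]
  ]
}}

```text
time_s: 5.82
tcp_pos: [461.9, -143.4, -16.0]
orientation: [0.796, 0.606, -0.0, -0.0]
contact_force: [0.8, -0.3, -0.2]
opening: 44.9
grasp_force: 0.0
```

{"op": "move_arm", "data": {
  "motion": [
    [[0,0,-0.002],[0,0,0],0.045],
    [[0,0,-0.002],[0,0,0],0.005],
    [[0,0,-0.002],[0,0,0],0.005],
    [[0,0,-0.002],[0,0,0],0.005],
    [[0,0,-0.002],[0,0,0],0.005],
    [[0,0,-0.002],[0,0,0],0.005]
  ],
  "force": 25
}}

```text
time_s: 6.58
tcp_pos: [462.0, -143.4, -17.6]
orientation: [0.796, 0.606, -0.0, -0.0]
contact_force: [-1.3, 0.8, 2.8]
opening: 17.6
grasp_force: 25.0
```

Gripped at 17.6 mm. Next: lift and carry the board over the bay.

{"op": "move_arm", "data": {
  "motion": [
    [[0,0,0.03],[0,0,0],0.005],
    [[0,0,0.07],[0,0,0],0.005],
    [[0.01,0.02,0.11],[0,0,0.03],0.005],
    [[0.028,0.07,0.12],[0,0,0.11],0.005],
    [[0.048,0.12,0.12],[0,0,0.19],0.005],
    [[0.068,0.17,0.12],[0,0,0.27],0.005],
    [[0.088,0.22,0.12],[0,0,0.35],0.005],
    [[0.106,0.265,0.12],[0,0,0.43],0.005],
    [[0.115,0.29,0.12],[0,0,0.461],0.005],
    [[0.115,0.29,0.12],[0,0,0.461],0.005]
  ]
}}

```text
time_s: 7.82
tcp_pos: [577.0, 147.9, 101.7]
orientation: [0.635, 0.772, -0.0, -0.0]
contact_force: [1.6, -1.2, -1.8]
opening: 18.1
grasp_force: 25.0
```

Run:
```python
from h import *
o,p=wrist(); print(o["opening"],o["grasp_force"],o["tcp_pos"],o["orientation"],o["contact_force"])
s=imaging.get_image("top"); t=s["image"][95:240,70:263]
a=np.vstack([p["image"],cv2.resize(t,(512,384),interpolation=cv2.INTER_CUBIC)[:216]])
cv2.imwrite("pics/w5.png",cv2.cvtColor(a,cv2.COLOR_RGB2BGR))
```

```text
18.136711231840934 24.999594390392303 [577.03288168 147.92379469 101.68871097] [ 6.35221173e-01  7.72330203e-01 -2.38620305e-04 -2.48376803e-04] [ 1.56108064 -1.24260575 -1.84812271]
```

View pics/w5.png

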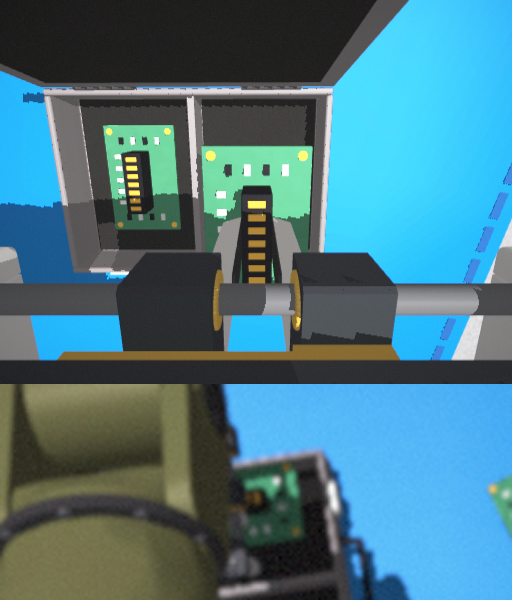

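The wrist view shows the board held level and aligned over the empty bay. The hinge-side rim runs from about (45,93) to (333,91), with the divider at (193,96). I'll check the bay position from these.

Run:
```python
from h import *
o,p=wrist()
b=np.array([576.9,155.8]);t=np.radians(100.95);R=np.array([[np.cos(t),-np.sin(t)],[np.sin(t),np.cos(t)]])
for n,u,z in(("hinge,far(86,-63)",(333,92),48),("hinge,near(86,183)",(46,94),48),("divider hinge(80,60)",(194,98),40),("handle near(-86,183)",(77,272),48)):
    print(n,(R.T@(atz(p,u,z)[:2]-b)).round(1))
print("tcp in bay",(R.T@(o["tcp_pos"][:2]-b)).round(1))
```

```text
hinge,far(86,-63) [ 83.6 -63.2]
hinge,near(86,183) [ 81.9 179.5]
divider hinge(80,60) [79.3 56. ]
handle near(-86,183) [-84.3 177.7]
tcp in bay [-9.6  1.9]
```

{"op": "move_arm", "data": {
  "motion": [
    [[0.003,0.0,-0.02],[0,0,0],0.005],
    [[0.003,0.0,-0.045],[0,0,0],0.005],
    [[0.003,0.0,-0.065],[0,0,0],0.005],
    [[0.003,0.0,-0.08],[0,0,0],0.005],
    [[0.003,0.0,-0.09],[0,0,0],0.005],
    [[0.003,0.0,-0.1],[0,0,0],0.005],
    [[0.003,0.0,-0.106],[0,0,0],0.005],
    [[0.003,0.0,-0.109],[0,0,0],0.005],
    [[0.003,0.0,-0.109],[0,0,0],0.005]
  ]
}}

```text
time_s: 9.1
tcp_pos: [580.2, 146.6, -6.6]
orientation: [0.636, 0.772, 0.0, 0.0]
contact_force: [0.8, -0.4, -0.9]
opening: 17.4
grasp_force: 25.0
```

{"op": "move_arm", "data": {
  "motion": [
    [[0,0,-0.002],[0,0,0],0.005],
    [[0,0,-0.004],[0,0,0],0.005],
    [[0,0,-0.005],[0,0,0],0.005],
    [[0,0,-0.005],[0,0,0],0.005]
  ]
}}

```text
time_s: 9.6
tcp_pos: [580.1, 146.6, -11.6]
orientation: [0.636, 0.772, 0.0, 0.0]
contact_force: [-0.5, -0.4, 0.8]
opening: 17.6
grasp_force: 25.0
```

{"op": "move_arm", "data": {
  "motion": [
    [[0,0,-0.001],[0,0,0],0.005],
    [[0,0,-0.002],[0,0,0],0.005],
    [[0,0,-0.002],[0,0,0],0.005]
  ]
}}

```text
time_s: 9.98
tcp_pos: [580.2, 146.5, -11.6]
orientation: [0.636, 0.772, 0.0, 0.0]
contact_force: [-13.1, -3.4, 22.9]
opening: 18.0
grasp_force: 25.0
```

The board is resting on the floor. Release and lift.

{"op": "move_arm", "data": {
  "motion": [
    [[0,0,0.002],[0,0,0],0.005],
    [[0,0,0.002],[0,0,0],0.04],
    [[0,0,0.002],[0,0,0],0.04],
    [[0,0,0.002],[0,0,0],0.04],
    [[0,0,0.002],[0,0,0],0.04],
    [[0,0,0.02],[0,0,0],0.04],
    [[0,0,0.05],[0,0,0],0.04],
    [[0,0,0.09],[0,0,0],0.04],
    [[0,0,0.12],[0,0,0],0.04],
    [[0,0,0.12],[0,0,0],0.04]
  ]
}}

```text
time_s: 11.22
tcp_pos: [581.4, 146.8, 109.9]
orientation: [0.636, 0.772, 0.002, 0.002]
contact_force: [-0.4, 0.1, -0.6]
opening: 39.7
grasp_force: 0.0
```

Run:
```python
from h import *
o,p=wrist(); print(o["opening"],o["tcp_pos"],o["contact_force"],o["q"].round(2),o["time_s"])
b=np.array([576,153]);t=np.radians(100.95);R=np.array([[np.cos(t),-np.sin(t)],[np.sin(t),np.cos(t)]])
hsv=cv2.cvtColor(p["image"],cv2.COLOR_RGB2HSV); m=cv2.inRange(hsv,(45,60,40),(90,255,255))
n,l,s,c=cv2.connectedComponentsWithStats(cv2.morphologyEx(m,cv2.MORPH_CLOSE,np.ones((9,9))))
for i in range(1,n):
    if s[i,4]<1500: continue
    h=cv2.convexHull(np.argwhere(l==i)[:,::-1].astype(np.int32)).reshape(-1,2)
    W=np.array([R.T@(atz(p,u,10)[:2]-b) for u in h],np.float32); print(s[i],cv2.minAreaRect(W))
cv2.imwrite("pics/w6.png",cv2.cvtColor(p["image"],cv2.COLOR_RGB2BGR))
```

```text
39.69301239602367 [581.40260755 146.81564275 109.93916345] [-0.37770685  0.11608469 -0.61820689] [ 0.19  0.47  1.46 -0.    1.21 -0.01] 11.225
[ 101  123   78  103 5440] ((5.341972351074219, 116.99820709228516), (110.09195709228516, 71.31012725830078), 0.31256797909736633)
[ 221  136   68  101 5563] ((-7.688854217529297, -3.3223342895507812), (110.09678649902344, 70.85894775390625), 0.05939563736319542)
```

View pics/w6.png

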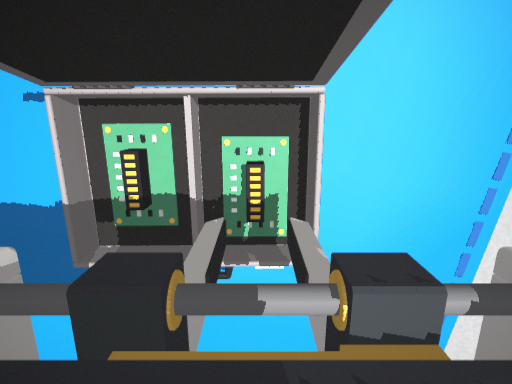

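The board sits in the bay at (-8,-3) mm, flat and released. Next I'll close the fingers and take them over and behind the lid.

{"op": "move_arm", "data": {
  "motion": [
    [[0,0,0.04],[0,0,0],0.0],
    [[0,0,0.08],[0,0,0],0.0],
    [[0,0,0.115],[0,0,0],0.0],
    [[-0.015,0.025,0.115],[0,0,0],0.0],
    [[-0.035,0.058,0.115],[0,0,0],0.0],
    [[-0.055,0.091,0.115],[0,0,0],0.0],
    [[-0.075,0.124,0.115],[0,0,0],0.0],
    [[-0.095,0.157,0.115],[0,0,0],0.0],
    [[-0.095,0.157,0.115],[0,0,0],0.0]
  ]
}}

```text
time_s: 12.4
tcp_pos: [483.7, 305.0, 220.5]
orientation: [0.635, 0.773, -0.001, -0.0]
contact_force: [0.3, 0.3, -0.1]
opening: 0.3
grasp_force: 0.0
```

Run:
```python
from h import *
o=status.get_obs(); s=imaging.get_image("scene"); print(o["tcp_pos"],o["contact_force"],o["q"].round(2))
b=np.array([576,153]);t=np.radians(100.95);R=np.array([[np.cos(t),-np.sin(t)],[np.sin(t),np.cos(t)]])
print("bay xy",R.T@(o["tcp_pos"][:2]-b))
for a in(1.6,1.7,1.75,1.8,1.9):
    print(a,[proj(s,np.r_[b+R@[86-172*np.cos(a)+8*np.sin(a),y],48.5+172*np.sin(a)+8*np.cos(a)]).round(1).tolist() for y in(-63,60,183)])
cv2.imwrite("pics/s7.png",cv2.cvtColor(cv2.resize(s["image"][60:320,240:500],(780,600)[:2],interpolation=cv2.INTER_CUBIC),cv2.COLOR_RGB2BGR))
print("tip28",proj(s,o["tcp_pos"]+[0,0,28]))
```

```text
[483.73385119 305.02583472 220.48556784] [ 0.30786844  0.25276972 -0.1470614 ] [0.5  0.32 1.4  0.   1.42 0.3 ]
bay xy [166.78411568  61.70863306]
1.6 [[393.4, 244.4], [391.3, 197.9], [389.6, 159.3]]
1.7 [[402.4, 246.6], [399.5, 199.8], [397.1, 161.0]]
1.75 [[406.8, 247.8], [403.5, 201.0], [400.7, 162.1]]
1.8 [[411.1, 249.2], [407.4, 202.2], [404.3, 163.3]]
1.9 [[419.2, 252.4], [414.8, 205.2], [411.0, 166.1]]
tip28 [429.20056466 192.34772599]
```

View pics/s7.png

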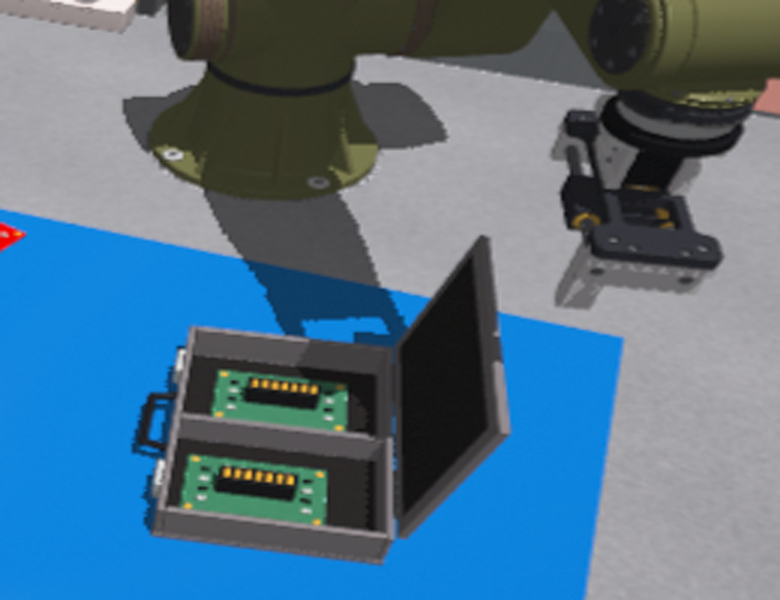

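The scene view shows the lid at about 1.78 rad. The tip, at crop (575,305), is clear behind the lid's outer face.

{"op": "move_arm", "data": {
  "motion": [
    [[0,0,-0.03],[0,0,0],0.0],
    [[0,0,-0.052],[0,0,0],0.0],
    [[0.004,-0.022,-0.052],[0,0,0],0.0],
    [[0.009,-0.045,-0.052],[0,0,0],0.0],
    [[0.0115,-0.06,-0.051],[0,0,0],0.0],
    [[0.0145,-0.074,-0.05],[0,0,0],0.0],
    [[0.017,-0.089,-0.0515],[0,0,0],0.0],
    [[0.02,-0.103,-0.053],[0,0,0],0.0],
    [[0.023,-0.117,-0.058],[0,0,0],0.0],
    [[0.0255,-0.131,-0.063],[0,0,0],0.0]
  ]
}}

```text
time_s: 13.7
tcp_pos: [510.8, 171.6, 157.9]
orientation: [0.636, 0.772, -0.0, -0.0]
contact_force: [0.3, 1.3, -0.3]
opening: 0.6
grasp_force: 0.7
```

Run:
```python
from h import *
o=status.get_obs(); s=imaging.get_image("scene"); print(o["tcp_pos"],o["contact_force"])
cv2.imwrite("pics/s8.png",cv2.cvtColor(cv2.resize(s["image"][60:320,240:500],(780,600)[:2],interpolation=cv2.INTER_CUBIC),cv2.COLOR_RGB2BGR))
```

```text
[510.76813246 171.64437217 157.91594145] [ 0.28880301  1.27222276 -0.30956269]
```

View pics/s8.png

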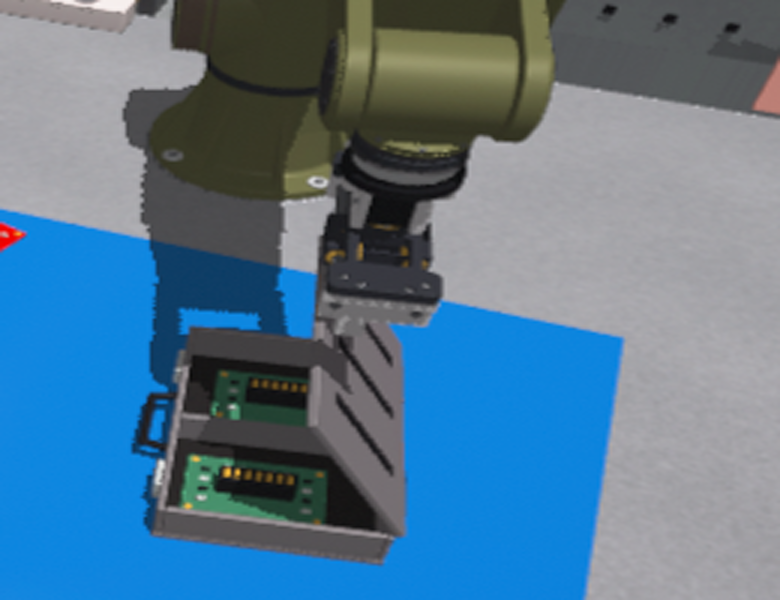

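The lid is following, now at about 1.1 rad. I'll continue the arc.

{"op": "move_arm", "data": {
  "motion": [
    [[0.0025,-0.013,-0.007],[0,0,0],0.0],
    [[0.005,-0.026,-0.0145],[0,0,0],0.0],
    [[0.007,-0.037,-0.024],[0,0,0],0.0],
    [[0.009,-0.048,-0.034],[0,0,0],0.0],
    [[0.011,-0.057,-0.046],[0,0,0],0.0],
    [[0.0125,-0.066,-0.058],[0,0,0],0.0],
    [[0.014,-0.073,-0.071],[0,0,0],0.0],
    [[0.015,-0.079,-0.085],[0,0,0],0.0],
    [[0.016,-0.082,-0.096],[0,0,0],0.0],
    [[0.0163,-0.085,-0.106],[0,0,0],0.0]
  ]
}}

```text
time_s: 15.0
tcp_pos: [527.0, 87.4, 51.6]
orientation: [0.636, 0.772, -0.0, -0.0]
contact_force: [0.2, 0.0, 1.3]
opening: 0.6
grasp_force: 0.3
```

{"op": "move_arm", "data": {
  "motion": [
    [[0,-0.001,-0.005],[0,0,0],0.0],
    [[0,-0.002,-0.01],[0,0,0],0.0],
    [[0,-0.002,-0.014],[0,0,0],0.0],
    [[0,-0.002,-0.016],[0,0,0],0.0],
    [[0,-0.002,-0.016],[0,0,0],0.0]
  ]
}}

```text
time_s: 15.62
tcp_pos: [526.9, 85.6, 36.3]
orientation: [0.636, 0.772, -0.0, -0.0]
contact_force: [0.3, 0.2, 0.5]
opening: 0.2
grasp_force: 0.0
```

{"op": "move_arm", "data": {
  "motion": [
    [[0,0,-0.002],[0,0,0],0.0],
    [[0,0,-0.004],[0,0,0],0.0],
    [[0,0,-0.005],[0,0,0],0.0]
  ]
}}

```text
time_s: 16.0
tcp_pos: [526.9, 85.5, 31.2]
orientation: [0.636, 0.772, -0.0, -0.0]
contact_force: [0.7, 0.1, 0.4]
opening: 0.4
grasp_force: 0.3
```

{"op": "move_arm", "data": {
  "motion": [
    [[0,0,-0.0015],[0,0,0],0.0],
    [[0,0,-0.003],[0,0,0],0.0]
  ]
}}

```text
time_s: 16.25
tcp_pos: [527.2, 85.6, 30.2]
orientation: [0.636, 0.772, 0.0, 0.0]
contact_force: [-14.7, -2.8, 35.9]
opening: 0.3
grasp_force: 17.9
```

Firm stop, so the lid is closed. Retract and verify.

{"op": "move_arm", "data": {
  "motion": [
    [[0,0,0.004],[0,0,0],0.0],
    [[0,0,0.03],[0,0,0],0.0],
    [[0,0,0.08],[0,0,0],0.0],
    [[0,0,0.13],[0,0,0],0.0],
    [[0,0,0.13],[0,0,0],0.0],
    [[0,0,0.13],[0,0,0],0.0]
  ]
}}

```text
time_s: 17.0
tcp_pos: [526.5, 85.5, 157.4]
orientation: [0.636, 0.772, -0.0, -0.0]
contact_force: [-0.7, 0.1, -0.3]
opening: 0.3
grasp_force: 0.0
```

Run:
```python
from h import *
s=imaging.get_image("scene")
b=np.array([576,153]);t=np.radians(100.95);R=np.array([[np.cos(t),-np.sin(t)],[np.sin(t),np.cos(t)]])
im=np.ascontiguousarray(s["image"])
for r in imaging.spot_point("lid_edge",s)[:2]: print(r)
for a in(0,.06,.12): print(a,[proj(s,np.r_[b+R@[86-172*np.cos(a)+8*np.sin(a),y],48.5+172*np.sin(a)+8*np.cos(a)]).round(1).tolist() for y in(-63,60,183)])
cv2.imwrite("pics/s9.png",cv2.cvtColor(cv2.resize(im[140:320,260:440],(600,600),interpolation=cv2.INTER_CUBIC),cv2.COLOR_RGB2BGR))
```

```text
{'location': [299.6, 233.6], 'score': 0.91}
0 [[288.8, 277.4], [295.5, 234.4], [301.2, 197.8]]
0.06 [[289.5, 274.8], [296.2, 231.7], [301.8, 195.0]]
0.12 [[290.5, 272.2], [297.2, 229.0], [302.8, 192.3]]
```

View pics/s9.png

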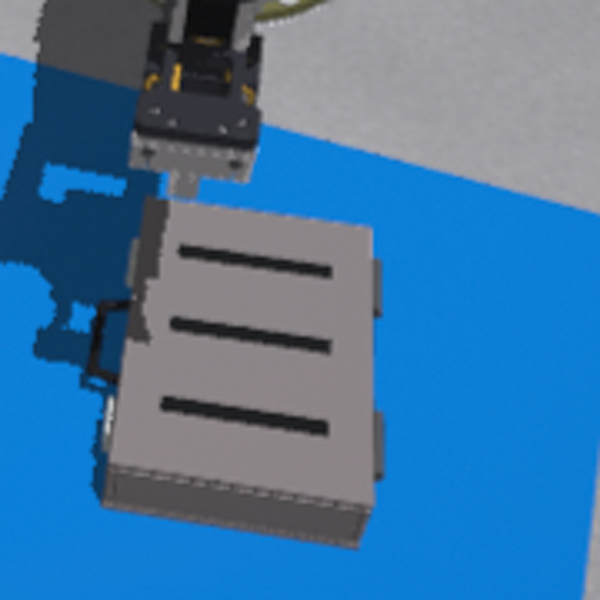

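The lid lies flat on the case with an even seam along the near wall, and the arm is clear.

```bash
python3 -c "
from h import *
print(order.job_done())"
```

```text
the job is handed in; nothing more can be done
None
```

The board is packed flat in the empty bay, the lid is closed, and the job is handed in (about 17 s of the 58 s used; no verdict was returned).

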